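# Point out the spare capacitor and its place on the board, then save the clip

## Task

A bench camera is recording: show which part goes where. With the fingers pointing down, point at the loose capacitor in the tray that is the same size as the three soldered to the board, fingertips a couple of centimetres above it, and stay there for two seconds; then point in the same way at the empty capacitor place on the board for two seconds; then press the larger of the two buttons on the control box fully down and let it go. Do not point at the other capacitors, do not press the small button, and do not touch or move any of the parts, tools, tray or board.

Things in the scene. Friction and masses are not known exactly. Their poses are not given: they have to be found in the camera images.
- spare: the loose capacitor to point at: upright electrolytic capacitor, black sleeve, bare metal top with a cross, 35 mm across and 50 mm tall, like the soldered ones; stands loose in the tray, easily knocked over. Origin at the centre of its underside.
- spare_top (a point): centre of the top face of the loose 35 x 50 mm capacitor
- slim: another loose upright electrolytic capacitor, black sleeve, bare metal top with a cross, 18 mm across and 50 mm tall, in the tray. Not to be pointed at. Origin at the centre of its underside.
- short: another loose upright electrolytic capacitor, black sleeve, bare metal top with a cross, 35 mm across and 22 mm tall, in the tray. Not to be pointed at. Origin at the centre of its underside.
- tray: grey open parts tray, fixed, 230 (x) x 100 (y) x 14 mm high, walls and floor 4 mm; the three loose capacitors stand in a row along its x, 72 mm apart. Origin at the centre of its underside.
- board: green circuit board on standoffs, fixed, 190 (x) x 150 (y) mm, top face 10 mm above its origin. Four capacitor places in a 70 mm square: three filled, one empty. A finned aluminium heat sink, 30 mm above the board face, lies along its +x end, 52 mm from the centres of the two nearer places; a grey block 11 mm high stands mid-square. Origin at the centre of its underside.
- gap: the empty capacitor place on the board: a flat white printed ring 35 mm across with two copper solder pads, under 1 mm high. Origin at its centre, on the board's top face, z up. Soldered capacitors 50 mm tall stand 70 mm away, centre to centre, so approach it from above with the fingers shut.
- soldered_a: soldered capacitor on the board, fixed: upright electrolytic capacitor, black sleeve, bare metal top with a cross, 35 mm across, 50 mm tall above the board face. Not to be pointed at. Origin at the centre of its underside.
- soldered_b: soldered capacitor on the board, fixed: upright electrolytic capacitor, black sleeve, bare metal top with a cross, 35 mm across, 50 mm tall above the board face. Not to be pointed at. Origin at the centre of its underside.
- soldered_c: soldered capacitor on the board, fixed: upright electrolytic capacitor, black sleeve, bare metal top with a cross, 35 mm across, 50 mm tall above the board face. Not to be pointed at. Origin at the centre of its underside.
- box: grey control box of the recorder, fixed, 130 (x) x 70 (y) x 34 mm high; on its top two round grey push buttons in black housings, 72 mm apart along its x. Origin at the centre of its underside.
- save (a joint): the larger button, 32 mm across: 0 up, 0.006 m fully down; it takes 5 N to hold it fully down and springs back up when let go
- save_top (a point): centre of the top face of the larger button; it is pressed straight down
- discard (a joint): the small button, 18 mm across: 0 up, 0.006 m fully down. Leave alone
- discard_top (a point): centre of the top face of the small button
- coil: loose copper ring coil, 22 mm across, 9 mm high, lying in the tray. Origin at the centre of its underside.
- transistor: loose small flat black power transistor with a metal tab, 23 x 11 x 5 mm, lying in the tray. Origin under its black part.
- spool: white spool, 56 mm across, 40 mm high, standing loose at the far edge of the mat. Origin at the centre of its underside.
- screwdriver: screwdriver, 170 mm long, lying loose at the far edge of the mat. Origin under the middle of it.
- pump: solder sucker, aluminium and black, 20 mm thick, about 210 mm long, lying loose at the far edge of the mat. Origin under it, near its middle.
- tin: flat round metal tin, 60 mm across, 18 mm high, loose at the near left of the mat. Origin at the centre of its underside.
Not all that is in view belongs to the job. What is shaped like the box but yellow is not meant.

How it is judged:
On the way, in this order (a step that is already met when the one before it is completed fails the run):
1. the tool points down at the matching loose capacitor from just above it and stays (horizontal distance between the grasp point and spare_top below 0.015 m and z of the grasp point in the frame of spare_top between 0.012 and 0.07 m and angle between the grasp point's own z axis and vertical above 2.3 rad), for 1.5 s.
2. then it points down at the empty place on the board from just above it and stays (horizontal distance between the grasp point and gap below 0.015 m and z of the grasp point in the frame of gap between 0.012 and 0.075 m and angle between the grasp point's own z axis and vertical above 2.3 rad), for 1.5 s.
3. then the large button is pressed fully down (value of joint save above 0.0045 m), for 0.05 s.
At the end, for the whole second after the job is handed in: after both pointings (1.5 s each, TCP within 15 mm sideways, 12 to 70 mm above; 75 mm over the board) and the press of 4.5 mm or more: both buttons up within 1.5 mm, every loose part within 6 mm of its start, loose capacitors upright within 0.1 rad (value of joint each of save, discard below 0.0015 m and angle between each of spare, slim, short's own z axis and vertical below 0.1 rad and distance of each of spare, slim, short, coil, transistor, spool, screwdriver, pump, tin from where it was at the start of the episode below 0.006 m and linear speed of spare below 0.01 m/s); the robot touches nothing.
It fails at once if the hand touches a capacitor, the tray, the board or a loose thing (contact force between the fingers and spare above 0.3 N or contact force between the fingers and slim above 0.3 N or contact force between the fingers and short above 0.3 N or contact force between the fingers and coil above 0.3 N or contact force between the fingers and transistor above 0.3 N or contact force between the fingers and spool above 0.3 N or contact force between the fingers and screwdriver above 0.3 N or contact force between the fingers and pump above 0.3 N or contact force between the fingers and tin above 0.3 N or contact force between the fingers and soldered_a above 0.3 N or contact force between the fingers and soldered_b above 0.3 N or contact force between the fingers and soldered_c above 0.3 N or contact force between the fingers and gap above 0.3 N or contact force between the fingers and tray above 0.3 N or contact force between the fingers and board above 0.3 N).
It fails at once if the arm touches a capacitor, the tray, the board or a loose thing (contact force between the arm and spare above 0.3 N or contact force between the arm and slim above 0.3 N or contact force between the arm and short above 0.3 N or contact force between the arm and coil above 0.3 N or contact force between the arm and transistor above 0.3 N or contact force between the arm and spool above 0.3 N or contact force between the arm and screwdriver above 0.3 N or contact force between the arm and pump above 0.3 N or contact force between the arm and tin above 0.3 N or contact force between the arm and soldered_a above 0.3 N or contact force between the arm and soldered_b above 0.3 N or contact force between the arm and soldered_c above 0.3 N or contact force between the arm and gap above 0.3 N or contact force between the arm and tray above 0.3 N or contact force between the arm and board above 0.3 N).
It fails at once if a loose thing is moved more than 8 mm, tipped or lifted (distance of any of spare, slim, short, coil, transistor, spool, screwdriver, pump, tin from where it was at the start of the episode above 0.008 m).
It fails at once if the tool points at a wrong capacitor (TCP within 12 mm sideways and under 45 mm above its top) ((horizontal distance between the grasp point and slim below 0.012 m and z of the grasp point in the frame of slim between -0.02 and 0.095 m) or (horizontal distance between the grasp point and short below 0.012 m and z of the grasp point in the frame of short between -0.02 and 0.067 m) or (horizontal distance between the grasp point and soldered_a below 0.012 m and z of the grasp point in the frame of soldered_a between -0.02 and 0.095 m) or (horizontal distance between the grasp point and soldered_b below 0.012 m and z of the grasp point in the frame of soldered_b between -0.02 and 0.095 m) or (horizontal distance between the grasp point and soldered_c below 0.012 m and z of the grasp point in the frame of soldered_c between -0.02 and 0.095 m)).
It fails at once if the small button is pressed (2 mm or more) (value of joint discard above 0.002 m).
It also fails if it takes over 54 s, if anything falls off the work surface, if the arm or the gripper's body presses on something with over 40 N, if the wrist force passes 120 N, or if a joint passes its speed limit or range.

## Robot

A 7-joint arm with a two-finger parallel gripper is mounted at the origin on the work surface. World frame = base frame: x ahead of the robot, y to its left, z up, the work surface at z = 0. Lengths are in m, angles in rad, forces in N, time in s.
With the tool pointing down it reaches from about 0.4 to 0.9 m from the base axis. Payload 5.5 kg.
Tool frame: the origin (TCP) lies between the finger pads, 19 mm behind the fingertips; this is the grasp point; z points along the fingers, y is the line along which they close (so a half turn about z gives the same grasp; the last joint's range is limited). The gripper opens to 92 mm and grips with 3 to 60 N. Pads are 19 mm wide; open, the fingers measure 130 mm over their backs; the gripper's body (75 mm by 190 mm) begins 47 mm behind the grasp point.
Start: joints at [1.573, 0.501, -0.427, 1.55, 0.221, 1.138, -0.21], TCP at [0.168, -0.628, 0.246] pointing down, gripper open.
Joint ranges: [-2.88, 2.88], [-0.31, 2.03], [-1.54, 1.56], [0.2, 2.42], [-1.41, 4.55], [0.19, 2.02], [-2.57, 2.57]. Speed limits (rad/s): [2.57, 2.57, 3.14, 3.14, 3.14, 3.14, 3.14].

## Interface

Orientations are given as [roll, pitch, yaw] about the fixed x, y, z axes, in that order (R = Rz(yaw) Ry(pitch) Rx(roll)).
In Python, from rig import read_state, camera, close_job gives the robot as it stands.
- The arm moves only by the tool carry_out, never from a script. Its argument "increments" is a list of rows, each a list of 2 entries, a list of its own where there are three numbers: the shift along the tool's x, y, z in cm, then the turn about the tool's z in rad. In form: [[[tx, ty, tz], yaw], ...]. A call has exactly 10 rows; each row is the pose to reach, as a shift and turn from the pose commanded when the call began, along the tool's axes at that moment; what a row does not reach only later rows make up. A row lasts 1/10 s, in which the tool goes at most 50 mm and 8.59 degrees, less where a joint would pass 70% of its speed; a pose out of reach is approached as far as the arm can. A call with a gripper value outside its range is refused whole. "jaw" is the closure, from 0 (fully open) to 1 (shut), set as the call begins (left out, the last holds). The fingers move at their own pace and stop on an object; the grip force is fixed at half the most. Time passes only in rows, so rows that repeat a pose let the fingers close, or fill a call up. It gives the time, the measured TCP pose, the force, the opening and the grip force at its end, in the units of the state.
- read_state(): the state, without advancing time (a new reading comes with each control period).
- camera(name): name is "scene" or "top"; returns a dict with "pixels" (420x560x3 uint8, red, green, blue), "depth" (420x560 float32, m along the optical axis (not along the pixel's ray), 0 where there is no reading), "intrinsics" (3x3 intrinsics, pixels), "dist" ([k1, k2, p1, p2, k3] as OpenCV has them; the pictures are not rectified), "xyz" and "attitude" of the camera in the world. Camera axes: x right, y down, z forward; pixel columns grow to the right and rows downward; lengths in m; the calibration is good to about 2 mm. A picture is of the moment at which its call begins.
- close_job(): hands the job in; it is judged then, once.
The state is a dict: "clock": time; "joint_positions": joint angles; "qvel": joint speeds; "effort": joint torques, N m; "ee_pos": TCP position; "tcp_rot": TCP orientation; "ft_force": force on the tool from outside, world axes, zero at the start; "ft_torque": the same for the moment, N m; "opening": opening from 0.0 (shut) to 1.0 (fully open); "finger_force": force on a finger pad.
Only numpy, scipy, OpenCV 4.12 (cv2) and the standard library are available. Lean on these libraries where they do the work, as an engineer would, in place of code of your own. Each camera call takes 0.05 s, during which the arm holds its last target. There are 200 camera calls.

## Working session

There is one attempt and no reset: what is moved stays moved. The work goes in short steps, Python scripts to look and compute and a tool call to move; the robot and the scene stay as the last step left them, time stands still between calls to the robot, and variables do not carry over. Pictures are saved under pics/ and viewed, at most 10 in all, crops included, and the job is handed in when it is done.

Besides the shell and the picture viewer there is one more tool, called by a JSON object that holds its "method" and its "body", one argument or row to a line. carry_out: Moves the arm, as the interface text tells. Its arguments: {"type":"object","properties":{"increments":{"type":"array","items":{"type":"array"}},"jaw":{"type":"number"}},"required":["increments"]}

```bash
mkdir -p pics; cat > h.py <<'E'
import numpy as np,cv2,pickle
from scipy.spatial.transform import Rotation as R
def grab(n):
    from rig import camera
    c=camera(n); pickle.dump(c,open(f'pics/{n}.pkl','wb')); cv2.imwrite(f'pics/{n}.png',c['pixels'][:,:,::-1]); return c
def load(n): return pickle.load(open(f'pics/{n}.pkl','rb'))
def cloud(c):
    K=np.array(c['intrinsics']);h,w=c['depth'].shape
    u,v=np.meshgrid(np.arange(w),np.arange(h))
    p=cv2.undistortPoints(np.stack([u,v],-1).reshape(-1,1,2).astype(np.float64),K,np.array(c['dist'])).reshape(h,w,2)
    P=np.concatenate([p,np.ones((h,w,1))],-1)*c['depth'][...,None]
    a=np.array(c['attitude']); M=a if a.shape==(3,3) else R.from_euler('xyz',a).as_matrix()
    return P@M.T+np.array(c['xyz'])
E
python3 - <<'E'
from h import *
for n in('top','scene'):
    c=grab(n);print(n,c['xyz'],c['attitude'],c['intrinsics'],c['dist'])
from rig import read_state
print(read_state())
E
```

```text
top [ 0.3805595  -0.09767688  1.47022243] [-3.01121431  0.0122957  -1.5753869 ] [[433.88649633   0.         277.5193819 ]
 [  0.         433.88649633 210.43584539]
 [  0.           0.           1.        ]] [-0.03301289  0.          0.          0.          0.        ]
scene [1.18609043 0.44994929 0.86729912] [-2.36254848 -0.0039049   2.29390839] [[406.15263755   0.         279.62753406]
 [  0.         406.15263755 214.17597444]
 [  0.           0.           1.        ]] [0.01753666 0.         0.         0.         0.        ]
{'clock': 0.1, 'joint_positions': array([ 1.57317416,  0.50175836, -0.42681727,  1.55135275,  0.22079265,
        1.13827177, -0.21032265]), 'qvel': array([ 7.91538262e-05, -2.45296080e-03, -5.56031875e-04, -2.96432938e-03,
       -3.60254730e-04, -1.29083574e-03, -7.76658318e-04]), 'effort': array([-1.11885407e-02, -5.67877364e+01, -5.83803132e+00, -2.79919857e+01,
       -6.87896227e-02,  2.38960882e-02,  6.14845953e-05]), 'ee_pos': array([ 0.16743694, -0.62744816,  0.24457717]), 'tcp_rot': array([-3.13985603e+00, -7.83545043e-05,  2.60854709e-01]), 'ft_force': array([-0.34064695,  0.09367297,  0.00694857]), 'ft_torque': array([0.03031522, 0.0399774 , 0.01569537]), 'finger_force': 0.0, 'opening': 0.9978211318659643}
```

View pics/top.png

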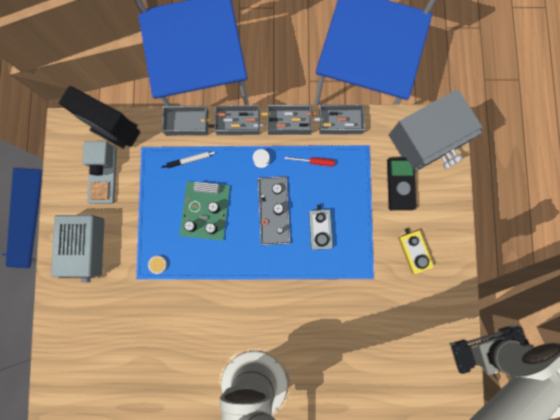

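View pics/scene.png

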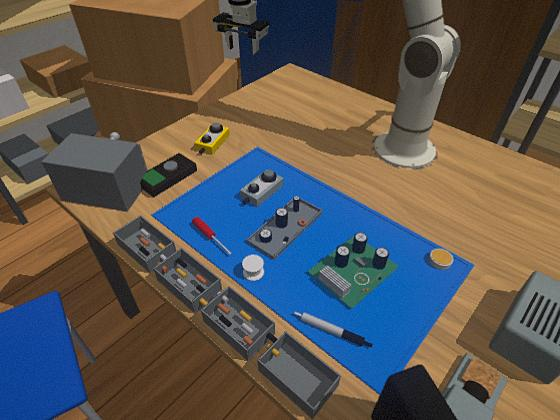

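The top view shows the tray with caps at px (277,188), (278,209) and (280,231). The board's empty ring is at about (195,206). The grey box has its large button at about (322,239) and its small one at (320,217). The scene view suggests the middle tray cap (281,217 there) is the tall, wide one. Next I measure these points.

```bash
python3 - <<'E'
from h import *
c=load('top');X=cloud(c)
np.set_printoptions(precision=4,suppress=True)
print('mat z',np.median(X[250:270,200:300,2]))
def top(n,X,u,v,r=13,band=.006,hi=.15):
    P=X[v-r:v+r+1,u-r:u+r+1].reshape(-1,3)
    z=np.percentile(P[P[:,2]<hi][:,2],99)
    m=P[np.abs(P[:,2]-z)<band]
    (x,y),_,_=cv2.minAreaRect(m[:,:2].astype(np.float32)) if 1 else 0
    print(n,len(m),'zmax',z,'mean',m.mean(0),'mid',(m.min(0)+m.max(0))[:2]/2,'size',np.ptp(m[:,:2],axis=0))
for n,u,v,r in [('tray188',277,188,9),('tray209',278,209,9),('tray231',280,231,7),('s1',213,208,8),('s2',189,226,8),('s3',210,228,8),('big',322,239,10),('small',320,217,8)]: top(n,X,u,v,r)
print('ring depth pt',X[206:208,194:197].reshape(-1,3).mean(0))
im=cv2.resize(c['pixels'][170:255,170:345,::-1],None,fx=4.5,fy=4.5,interpolation=cv2.INTER_CUBIC);cv2.imwrite('pics/crop.png',im)
s=load('scene');Y=cloud(s)
for n,u,v,r in [('sc short',265,235,9),('sc spare',281,213,8),('sc slim',296,201,7),('big',269,176,9),('small',254,187,8)]: top(n,Y,u,v,r)
print('ring',Y[278:281,361:364].reshape(-1,3).mean(0))
im=cv2.resize(s['pixels'][160:310,230:410,::-1],None,fx=4,fy=4,interpolation=cv2.INTER_CUBIC);cv2.imwrite('pics/crop2.png',im)
E
```

```text
mat z 0.002692617012189369
tray188 37 zmax 0.03425110238144272 mean [ 0.6468 -0.0772  0.0313] mid [ 0.6452 -0.0778] size [0.0274 0.0304]
tray209 52 zmax 0.06194883528038656 mean [ 0.5737 -0.0827  0.0587] mid [ 0.574  -0.0828] size [0.0332 0.0264]
tray231 16 zmax 0.06132574518289247 mean [ 0.5015 -0.088   0.059 ] mid [ 0.5014 -0.089 ] size [0.0133 0.0131]
s1 56 zmax 0.06769439183247998 mean [0.5793 0.1316 0.0642] mid [0.5793 0.1321] size [0.0306 0.0299]
s2 43 zmax 0.0685257173542597 mean [0.5186 0.2099 0.0653] mid [0.5171 0.2098] size [0.0297 0.0305]
s3 50 zmax 0.06710598588221421 mean [0.5092 0.1406 0.0636] mid [0.5103 0.141 ] size [0.0299 0.03  ]
big 44 zmax 0.06303564210807286 mean [ 0.4721 -0.2236  0.0599] mid [ 0.4711 -0.2236] size [0.0263 0.0295]
small 16 zmax 0.06267993396242569 mean [ 0.5438 -0.2207  0.0604] mid [ 0.5466 -0.2233] size [0.0198 0.0197]
ring depth pt [0.5869 0.2001 0.0134]
sc short 97 zmax 0.030331577268821158 mean [ 0.6463 -0.0766  0.0275] mid [ 0.6449 -0.0781] size [0.0353 0.0352]
sc spare 87 zmax 0.058281460953716946 mean [ 0.5744 -0.0799  0.0557] mid [ 0.5725 -0.0804] size [0.0352 0.0359]
sc slim 24 zmax 0.05689027526847158 mean [ 0.5035 -0.0853  0.0548] mid [ 0.5028 -0.0852] size [0.0153 0.017 ]
big 62 zmax 0.05903696895575313 mean [ 0.4739 -0.2219  0.0568] mid [ 0.4733 -0.2247] size [0.032  0.0321]
small 20 zmax 0.05932653790015004 mean [ 0.545  -0.2189  0.0575] mid [ 0.5445 -0.2195] size [0.0153 0.0143]
ring [0.5857 0.2052 0.0125]
```

View pics/crop.png

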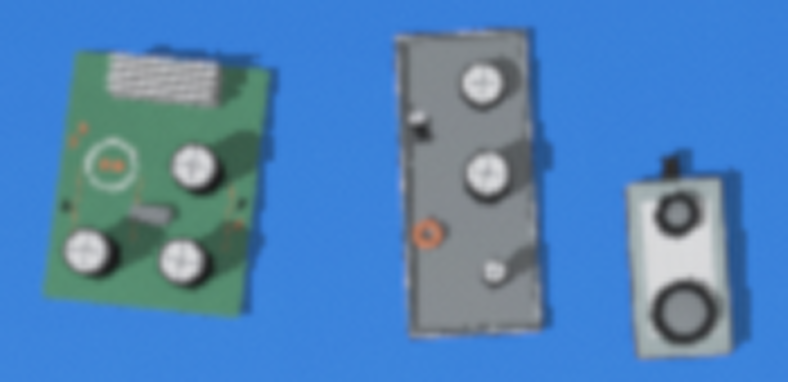

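View pics/crop2.png

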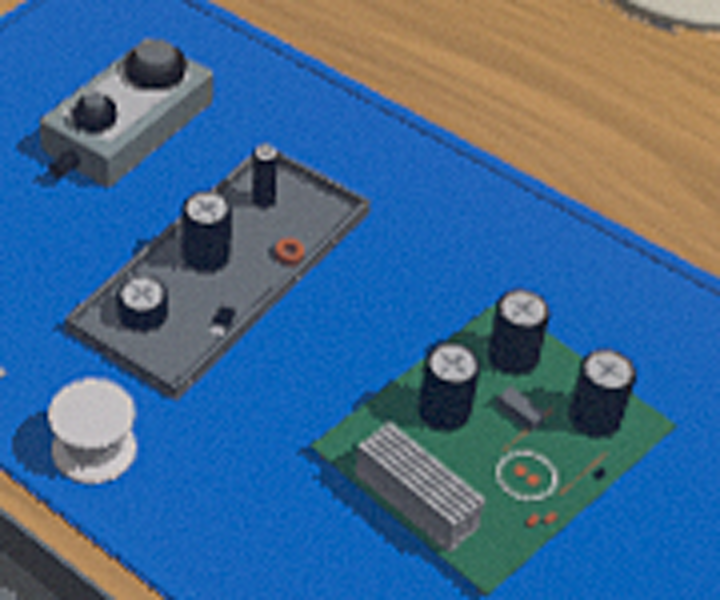

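The crops confirm that the middle tray cap is wide and tall: top at (0.574, -0.081, 0.057), 35 mm across. The short cap is at x 0.646 and the slim one at x 0.502. The gap is at (0.587, 0.201, 0.012), which agrees with the fourth corner of the soldered square (0.588, 0.2005). The large button is at (0.473, -0.223, 0.058), nearer the robot. First move: shut the jaw and travel high.

{"method": "carry_out", "body": {
  "increments": [
    [[1,-0.8,0],0],
    [[3,-2.4,0],0],
    [[6,-4.8,0],0],
    [[9,-7.1,0],0],
    [[12,-9.5,0],0],
    [[15,-11.9,0],0],
    [[18,-14.3,0.5],0],
    [[21,-16.7,1],0],
    [[24,-19,1.5],0],
    [[27,-21.4,2],0]
  ],
  "jaw": 1
}}

```text
clock: 1.1
ee_pos: [0.3741, -0.3492, 0.2254]
tcp_rot: [3.142, 0.0, 0.261]
ft_force: [1.0, 1.0, -0.0]
opening: 0.177
finger_force: 0.0
```

{"method": "carry_out", "body": {
  "increments": [
    [[3,-2.4,0.5],0],
    [[6,-4.8,1],0],
    [[9,-7.1,1.5],0],
    [[12,-9.5,2],0],
    [[15,-11.9,2.5],0],
    [[18,-14.3,3],0],
    [[21,-16.7,3.5],0],
    [[24,-19,4],0],
    [[25.6,-20.3,4.5],0],
    [[26.3,-20.9,5],0]
  ]
}}

```text
clock: 2.1
ee_pos: [0.5742, -0.0779, 0.1754]
tcp_rot: [-3.14, -0.001, 0.265]
ft_force: [0.6, 0.3, 0.1]
opening: 0.001
finger_force: 0.0
```

```bash
cat >> h.py <<'E'
def go(t):
    from rig import read_state
    s=read_state(); M=R.from_euler('xyz',s['tcp_rot']).as_matrix()
    print(s['clock'],s['ee_pos'],s['opening'],'cm:',np.round(100*M.T@(np.array(t)-s['ee_pos']),2), s['joint_positions'].round(2))
E
python3 -c "
from h import *
go([.574,-.0815,.1])"
```

```text
2.1 [ 0.57420039 -0.07786401  0.17538696] 0.0009512269271436583 cm: [-0.12  0.36  7.54] [ 0.58  0.5  -0.64  1.79  0.35  0.97 -1.51]
```

{"method": "carry_out", "body": {
  "increments": [
    [[0,0,1],0],
    [[0,0,2.5],0],
    [[0,0.1,4],0],
    [[0,0.1,5.5],0],
    [[0,0.1,6.5],0],
    [[0,0.1,7.2],0],
    [[0,0.1,7.5],0],
    [[0,0.1,7.5],0],
    [[0,0.1,7.5],0],
    [[0,0.1,7.5],0]
  ]
}}

```text
clock: 3.1
ee_pos: [0.5743, -0.0828, 0.1012]
tcp_rot: [3.141, -0.001, 0.261]
ft_force: [0.3, -0.4, 0.3]
opening: 0.002
finger_force: 0.0
```

```bash
python3 -c "
from h import *
go([.574,-.0815,.1])"
```

```text
3.1 [ 0.57429592 -0.08279138  0.10115607] 0.0024838907069467207 cm: [ 0.   -0.13  0.12] [ 0.54  0.6  -0.58  1.84  0.43  0.84 -1.57]
```

{"method": "carry_out", "body": {
  "increments": [
    [[0,0,0],0],
    [[0,0,0],0],
    [[0,0,0],0],
    [[0,0,0],0],
    [[0,0,0],0],
    [[0,0,0],0],
    [[0,0,0],0],
    [[0,0,0],0],
    [[0,0,0],0],
    [[0,0,0],0]
  ]
}}

```text
clock: 4.1
ee_pos: [0.5738, -0.0828, 0.1005]
tcp_rot: [-3.142, -0.0, 0.261]
ft_force: [-0.6, -0.3, 0.5]
opening: 0.003
finger_force: 0.0
```

{"method": "carry_out", "body": {
  "increments": [
    [[0,0,0],0],
    [[0,0,0],0],
    [[0,0,0],0],
    [[0,0,0],0],
    [[0,0,0],0],
    [[0,0,0],0],
    [[0,0,0],0],
    [[0,0,0],0],
    [[0,0,0],0],
    [[0,0,0],0]
  ]
}}

```text
clock: 5.1
ee_pos: [0.5738, -0.0828, 0.1005]
tcp_rot: [-3.142, 0.0, 0.261]
ft_force: [-0.5, 0.4, 0.5]
opening: 0.005
finger_force: 0.0
```

```bash
python3 -c "
from h import *
grab('scene');s=load('scene')
cv2.imwrite('pics/point1.png',cv2.resize(s['pixels'][130:310,190:430,::-1],None,fx=3,fy=3))
go([.587,.201,.165])"
```

```text
5.15 [ 0.57380016 -0.08283994  0.10055465] 0.009611314892826158 cm: [  8.59 -27.08  -6.44] [ 0.54  0.6  -0.58  1.84  0.43  0.84 -1.57]
```

View pics/point1.png

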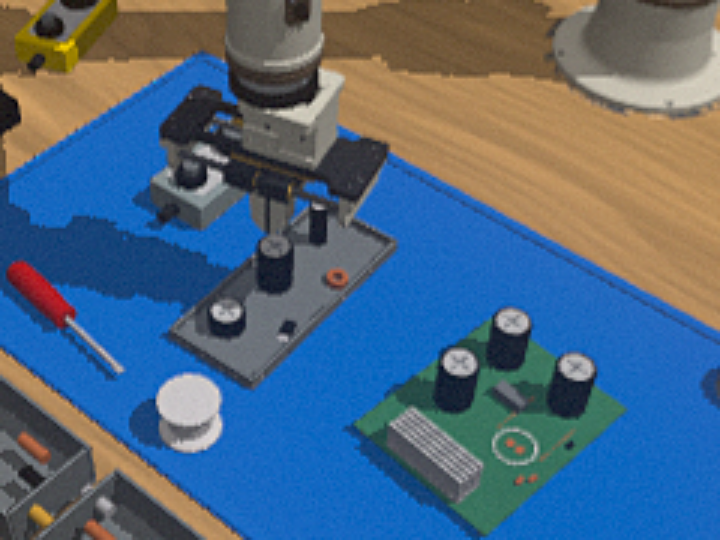

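The closed fingers hang just above the middle cap (crop px ~(270,215)) and nothing has been disturbed. Next I rise and cross to the gap.

{"method": "carry_out", "body": {
  "increments": [
    [[0,0,-2],0],
    [[0,0,-4.5],0],
    [[0.5,-1.5,-6.4],0],
    [[1.5,-4.7,-6.4],0],
    [[2.5,-7.9,-6.4],0],
    [[3.5,-11.1,-6.4],0],
    [[4.5,-14.3,-6.4],0],
    [[5.5,-17.5,-6.4],0],
    [[6.5,-20.6,-6.4],0],
    [[7.5,-23.7,-6.4],0]
  ],
  "jaw": 1
}}

```text
clock: 6.15
ee_pos: [0.585, 0.1668, 0.1646]
tcp_rot: [3.141, -0.0, 0.261]
ft_force: [0.9, -1.0, 0.4]
opening: 0.004
finger_force: 0.0
```

{"method": "carry_out", "body": {
  "increments": [
    [[0.7,-2,0],0],
    [[1.1,-3.1,0],0],
    [[1.1,-3.4,0],0],
    [[1.1,-3.4,0],0],
    [[1.1,-3.4,1],0],
    [[1.1,-3.4,2],0],
    [[1.1,-3.4,3],0],
    [[1.1,-3.4,4],0],
    [[1.1,-3.4,4],0],
    [[1.1,-3.4,4],0]
  ]
}}

```text
clock: 7.15
ee_pos: [0.5867, 0.2011, 0.124]
tcp_rot: [-3.141, 0.001, 0.261]
ft_force: [0.4, 0.5, -0.0]
opening: 0.003
finger_force: 0.0
```

```bash
python3 -c "
from h import *
go([.587,.201,.06])"
```

```text
7.15 [0.58671685 0.20109408 0.12400185] 0.002529849631690499 cm: [0.03 0.02 6.4 ] [ 0.08  0.64 -0.63  1.72  0.45  0.93 -2.03]
```

{"method": "carry_out", "body": {
  "increments": [
    [[0,0,1],0],
    [[0,0,2],0],
    [[0,0,3],0],
    [[0,0,4],0],
    [[0,0,5],0],
    [[0,0,5.7],0],
    [[0,0,6],0],
    [[0,0,6],0],
    [[0,0,6],0],
    [[0,0,6],0]
  ]
}}

```text
clock: 8.15
ee_pos: [0.5874, 0.2014, 0.0651]
tcp_rot: [-3.142, -0.001, 0.261]
ft_force: [0.3, 0.4, -0.1]
opening: 0.004
finger_force: 0.0
```

{"method": "carry_out", "body": {
  "increments": [
    [[0,0,0],0],
    [[0,0,0],0],
    [[0,0,0],0],
    [[0,0,0],0],
    [[0,0,0],0],
    [[0,0,0],0],
    [[0,0,0],0],
    [[0,0,0],0],
    [[0,0,0],0],
    [[0,0,0],0]
  ]
}}

```text
clock: 9.15
ee_pos: [0.587, 0.2012, 0.0645]
tcp_rot: [3.142, -0.0, 0.261]
ft_force: [-1.0, -0.5, 0.4]
opening: 0.006
finger_force: 0.0
```

{"method": "carry_out", "body": {
  "increments": [
    [[0,0,0],0],
    [[0,0,0],0],
    [[0,0,0],0],
    [[0,0,0],0],
    [[0,0,0],0],
    [[0,0,0],0],
    [[0,0,0],0],
    [[0,0,0],0],
    [[0,0,0],0],
    [[0,0,0],0]
  ]
}}

```text
clock: 10.15
ee_pos: [0.587, 0.2012, 0.0645]
tcp_rot: [3.142, 0.0, 0.261]
ft_force: [-0.1, -0.5, 0.1]
opening: 0.004
finger_force: 0.0
```

```bash
python3 -c "
from h import *
grab('scene');s=load('scene')
cv2.imwrite('pics/point2.png',cv2.resize(s['pixels'][130:310,190:430,::-1],None,fx=3,fy=3))
go([.473,-.223,.165])"
```

```text
10.2 [0.58696065 0.20121086 0.06454313] 0.002640153664725989 cm: [-21.95  38.05 -10.05] [ 0.05  0.71 -0.58  1.74  0.5   0.84 -2.08]
```

View pics/point2.png

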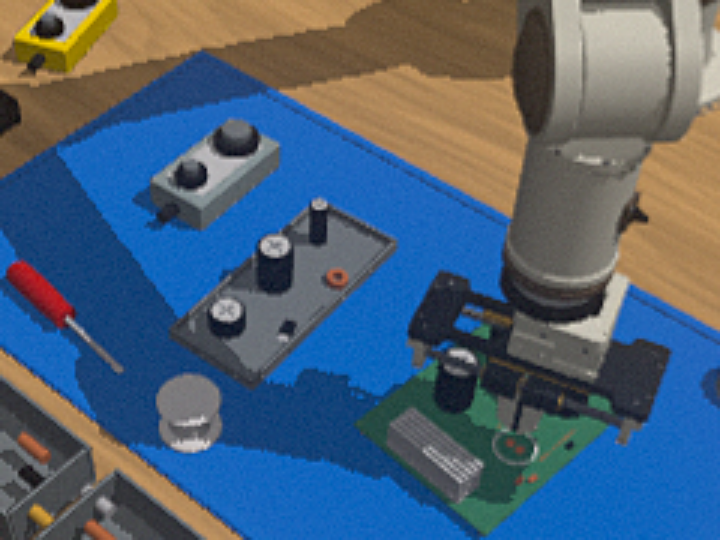

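The fingertips are over the white ring (crop px ~(515,445)), clear of the neighbouring caps. Next I rise and go to the large button.

{"method": "carry_out", "body": {
  "increments": [
    [[0,0,-2],0],
    [[0,0,-5],0],
    [[0,0,-8],0],
    [[-0.5,0.9,-10],0],
    [[-2,3.5,-10],0],
    [[-4,7,-10],0],
    [[-6,10.4,-10],0],
    [[-8,13.9,-10],0],
    [[-10,17.3,-10],0],
    [[-12,20.8,-10],0]
  ]
}}

```text
clock: 11.2
ee_pos: [0.5241, -0.0321, 0.1647]
tcp_rot: [3.141, -0.0, 0.261]
ft_force: [0.6, -1.0, -0.3]
opening: 0.004
finger_force: 0.0
```

{"method": "carry_out", "body": {
  "increments": [
    [[-2,3.5,0],0],
    [[-4,7,0],0],
    [[-6,10.4,0],0],
    [[-8,13.8,0],0],
    [[-9.5,16.5,0],0],
    [[-10,17.3,0],0],
    [[-10,17.3,1],0],
    [[-10,17.3,2],0],
    [[-10,17.3,3],0],
    [[-10,17.3,3],0]
  ]
}}

```text
clock: 12.2
ee_pos: [0.4719, -0.2213, 0.1325]
tcp_rot: [-3.139, 0.002, 0.264]
ft_force: [-0.1, -0.5, -0.9]
opening: 0.004
finger_force: 0.0
```

```bash
python3 -c "
from h import *
go([.473,-.223,.09])"
```

```text
12.2 [ 0.47188127 -0.22126481  0.13254053] 0.004424561313271361 cm: [0.07 0.21 4.25] [ 0.87  0.46 -0.6   1.96  0.34  0.83 -1.22]
```

{"method": "carry_out", "body": {
  "increments": [
    [[0.1,0.1,1],0],
    [[0.1,0.1,2],0],
    [[0.1,0.1,3],0],
    [[0.1,0.1,4],0],
    [[0.1,0.1,4.6],0],
    [[0.1,0.1,5],0],
    [[0.1,0.1,5],0],
    [[0.1,0.1,5],0],
    [[0.1,0.1,5],0],
    [[0.1,0.1,5],0]
  ]
}}

```text
clock: 13.2
ee_pos: [0.4742, -0.2246, 0.0849]
tcp_rot: [3.141, -0.001, 0.261]
ft_force: [0.4, -0.3, -0.9]
opening: 0.005
finger_force: 0.0
```

{"method": "carry_out", "body": {
  "increments": [
    [[0,0,0.2],0],
    [[0,0,0.4],0],
    [[0,0,0.6],0],
    [[0,0,0.8],0],
    [[0,0,0.9],0],
    [[0,0,1.0],0],
    [[0,0,1.0],0],
    [[0,0,1.0],0],
    [[0,0,1.0],0],
    [[0,0,1.0],0]
  ]
}}

```text
clock: 14.2
ee_pos: [0.4739, -0.2244, 0.0746]
tcp_rot: [3.141, -0.0, 0.261]
ft_force: [-1.0, 0.1, 3.3]
opening: 0.001
finger_force: 1.7
```

{"method": "carry_out", "body": {
  "increments": [
    [[0,0,0.1],0],
    [[0,0,0.2],0],
    [[0,0,0.3],0],
    [[0,0,0.4],0],
    [[0,0,0.4],0],
    [[0,0,0.4],0],
    [[0,0,0.4],0],
    [[0,0,0.4],0],
    [[0,0,0.4],0],
    [[0,0,0.4],0]
  ]
}}

```text
clock: 15.2
ee_pos: [0.474, -0.2244, 0.0718]
tcp_rot: [3.141, 0.0, 0.261]
ft_force: [-6.0, 1.1, 17.8]
opening: 0.007
finger_force: 9.1
```

The force rose to 17.8 N and travel stopped, so the button is at its stop. Releasing and rising clear.

{"method": "carry_out", "body": {
  "increments": [
    [[0,0,-0.5],0],
    [[0,0,-1],0],
    [[0,0,-2],0],
    [[0,0,-4],0],
    [[0,0,-6],0],
    [[0,0,-8],0],
    [[0,0,-10],0],
    [[0,0,-11],0],
    [[0,0,-11],0],
    [[0,0,-11],0]
  ]
}}

```text
clock: 16.2
ee_pos: [0.4735, -0.2244, 0.1801]
tcp_rot: [-3.141, 0.0, 0.261]
ft_force: [-1.1, -0.1, -0.2]
opening: 0.004
finger_force: 0.0
```

```bash
python3 -c "
from h import *
a=load('top')
b=grab('scene');X=cloud(b)
for u,v,r in [(269,176,9),(254,187,8),(281,213,8)]:
    P=X[v-r:v+r,u-r:u+r,2];print(np.percentile(P[P<.08],99))
cv2.imwrite('pics/end.png',b['pixels'][:,:,::-1])"
```

```text
0.06080646990227141
0.05925016418924008
0.058144410138646414
```

View pics/end.png

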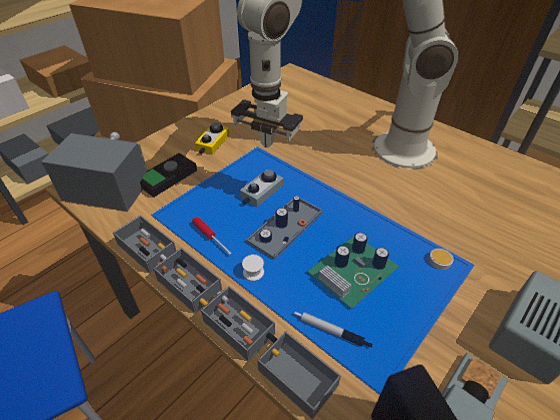

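All parts are in place, both buttons are up, and the hand is clear above the large button (fingertips at px (267,145)). Handing in.

```bash
python3 -c "
from rig import close_job
print(close_job())"
```

```text
the job is handed in; nothing more can be done
None
```

I pointed at the matching capacitor and then the empty place, each for at least two seconds, then pressed the large button to its stop (17.8 N) and let it go; the last picture showed nothing moved, and the job is handed in with no verdict returned.

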